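# Lay up a stepped lantern roof on the turntable

### The arm

A 7-joint arm with a two-finger parallel gripper is mounted at the origin on the work surface. World frame = base frame: x ahead of the robot, y to its left, z up, the work surface at z = 0. Lengths are in m, angles in rad, forces in N, time in s.
With the tool pointing down it reaches from about 0.4 to 0.875 m from the base axis. Payload 6.5 kg.
Tool frame: the origin (TCP) lies at the very end of the fingers, on their centre line; the grasp point (between the pads) lies 19 mm behind it; z points along the fingers, y is the line along which they close (so a half turn about z gives the same grasp; the last joint's range is limited). The gripper opens to 85 mm and grips with 20 to 120 N. Pads are 22 mm wide; open, the fingers measure 114 mm over their backs; the gripper's body (76 mm by 85 mm) begins 54 mm behind the grasp point. The pads swing forward as they close: fully open they stand 13 mm farther back than shut.
Start: joints at [-1.275, 0.536, -0.004, 1.538, 0.003, 1.067, -0.071], TCP at [0.23, 0.608, 0.231] pointing down, gripper open.
Joint ranges: [-2.7, 2.7], [-0.37, 2.16], [-1.27, 1.26], [0.24, 2.4], [-1.31, 4.45], [0.19, 1.91], [-2.76, 2.76]. Speed limits (rad/s): [2.39, 2.39, 3.14, 3.14, 3.14, 3.14, 3.14].

### API

Orientations are given as a rotation vector (axis times angle).
In Python, from rig import ctrl, imaging gives the robot as it stands.
- The arm moves only by the shell command python3 -m crank 'ROWS' [OPENING] [FORCE]. ROWS is a JSON object of lists of equal length, an entry for each row: "travel": the shift along the world's x, y, z in m, a list of three; "angular": the turn, a rotation vector about the world's x, y, z in degrees, a list of three. In form: {"travel": [[dx, dy, dz], ...], "angular": [[ax, ay, az], ...]}. A call has 1 to 12 rows; each row is the pose to reach, as a shift and turn from the pose commanded when the call began; what a row does not reach only later rows make up. A row lasts 1/12 s, in which the tool goes at most 41.7 mm and 7.16 degrees, less where a joint would pass 70% of its speed; a pose out of reach is approached as far as the arm can. A call with a gripper value outside its range is refused whole. OPENING is the opening, from -1 (shut) to 1 (fully open), so that 0 is half open, set as the call begins (- or left out, the last holds). The fingers move at their own pace and stop on an object; FORCE is the grip in N (left out, the last holds). Time passes only in rows, so rows that repeat a pose let the fingers close. It gives the time, the measured TCP pose, the force, the opening and the grip force at its end, in the units of the state.
- ctrl.get_obs(): the state, without advancing time (a new reading comes with each control period).
- imaging.get_image(name): name is "scene" or "top"; returns a dict with "color" (480x640x3 uint8, red, green, blue), "fx", "fy", "cx", "cy" (pixels), "D" ([k1, k2, p1, p2, k3] as OpenCV has them; the pictures are not rectified), "rvec" (rotation vector, rad) and "tvec" (3), from world to camera coordinates, as OpenCV has them. Camera axes: x right, y down, z forward; pixel columns grow to the right and rows downward; lengths in m; the calibration is good to about 2 mm. A picture is of the moment at which its call begins. There is no depth.
- ctrl.close_job(): hands the job in; it is judged then, once.
The state is a dict: "time_s": time; "joints": joint angles; "qd": joint speeds; "joint_efforts": joint torques, N m; "tool_pos": TCP position; "eef_rot": TCP orientation; "force": force on the tool from outside, world axes, zero at the start; "wrist_torque": the same for the moment, N m; "grip_width": opening from 0.0 (shut) to 1.0 (fully open); "finger_force": force on a finger pad.
Only numpy, scipy, OpenCV 4.12 (cv2) and the standard library are available. Lean on these libraries where they do the work, as an engineer would, in place of code of your own. Each camera call takes 0.05 s, during which the arm holds its last target. There are 200 camera calls.

### The job

Lay up the three plywood layers of the lantern roof on the turntable, dry: first the wide ring, centred on the plate, then the narrow ring that stands in the drying rack, and the small round cap on top, each flat and centred on the one below so that the steps are even all round. Bring every layer down level, never edge first onto the turntable or onto the layer below, and leave the tub and the phone where they are.

Things in the scene. Friction and masses are not known exactly. Their poses are not given: they have to be found in the camera images.
- turntable: Low decorating turntable: round grey aluminium plate 200 mm across with fine turned grooves, its flat upper face 20 mm above the table. The plate turns about its upright axis with light friction; the foot does not move. Origin on the axis at table height, z up.
- wide_ring: Wide plywood ring lying flat on the table: outside diameter 150 mm, hole 70 mm, 15 mm thick, about 135 g. Origin at its very centre (half-way up, on the axis of the hole); z is its axis. Its wall, 40 mm wide, can be pinched from above with one finger in the hole.
- narrow_ring: Narrow plywood ring: outside diameter 112 mm, hole 48 mm (wall 32 mm wide), 15 mm thick, about 80 g. Origin at its centre; its x is the axis of the ring, y and z lie in its plane; either face may end up on top. It starts on edge, loose in the rack's middle slot, its axis along the rack's x, its centre 67 mm and its top 123 mm above the table; it may lean a few degrees.
- cap: Small round plywood cap, a solid disc 64 mm across and 15 mm thick, about 35 g, lying flat on the table. Origin at its very centre; z is its axis.
- rack: Wooden drying rack, fixed to the table, 156 mm long (along its x) and 100 mm wide (along its y): two rails 70 mm apart, 20 mm high, with upright dowels 8 mm thick in pairs every 26 mm along x, forming five slots 18 mm wide that run along y; the dowels' tops are 61 mm above the table. Origin at its middle at table height, z up.
- tub: Bystander: white plastic tub, 94 mm across at the rim, 75 mm high, with a brush standing in it whose handle reaches 135 mm above the table. Origin at the centre of its underside.
- phone: Bystander: black phone 150 x 73 x 8 mm lying flat, long along its x. Origin at the centre of its underside.
There are look-alikes about, which are no part of the job. Leave any pink, red or yellow look-alike of the wide_ring alone.

How it is judged:
By the outcome, as a careful person would: the job done as asked, in the order asked, and still so for the second after the job is handed in, with the robot touching nothing.
It also fails if it takes over 72 s, if anything falls off the work surface, if the arm or the gripper's body presses on something with over 40 N, if the wrist force passes 120 N, or if a joint passes its speed limit or range.

## Working session

There is one attempt and no reset: what is moved stays moved. The work goes in short steps, Python scripts to look and compute and a shell command to move; the robot and the scene stay as the last step left them, time stands still between calls to the robot, and variables do not carry over. Pictures are saved under pics/ and viewed, at most 12 in all, crops included, and the job is handed in when it is done.

```bash
mkdir -p pics
python3 - <<'E'
from rig import ctrl, imaging
import cv2,pickle
print(ctrl.get_obs())
for n in("scene","top"):
    d=imaging.get_image(n); pickle.dump(d,open(f"{n}0.pkl","wb")); cv2.imwrite(f"pics/{n}0.png",d["color"][:,:,::-1]); print({k:v for k,v in d.items() if k!="color"})
E
```

```text
{'time_s': 0.0, 'joints': array([-1.27520524,  0.53719637, -0.00443386,  1.53887641,  0.00260207,
        1.06727124, -0.07121327]), 'qd': array([-2.86810191e-04, -2.97148755e-04,  1.45911022e-03, -1.26003164e-03,
       -4.22337850e-05, -1.65600272e-03, -5.11151257e-04]), 'joint_efforts': array([-1.43156161e-03, -5.83397484e+01,  1.04843382e+00, -2.59097046e+01,
        1.24194397e-02,  9.47330467e-03, -4.77261281e-06]), 'tool_pos': array([0.22986516, 0.6073258 , 0.23039227]), 'eef_rot': array([-5.65086705e-01, -3.09016564e+00,  2.72677264e-03]), 'force': array([-0.17556549, -0.65787461,  0.50047365]), 'wrist_torque': array([-0.01381496, -0.03959632,  0.01466066]), 'finger_force': 0.0, 'grip_width': 0.9990366946337348}
{'fx': 554.3462781358556, 'fy': 554.3462781358556, 'cx': 321.3527147308484, 'cy': 244.44435842300717, 'D': array([-0.09497678,  0.        ,  0.        ,  0.        ,  0.        ]), 'rvec': array([ 1.88411886,  1.89403446, -0.56791828]), 'tvec': array([ 0.00527327, -0.3466237 ,  1.53155995])}
{'fx': 583.1971715149747, 'fy': 583.1971715149747, 'cx': 319.17735964116304, 'cy': 243.92270056340465, 'D': array([-0.18544719,  0.        ,  0.        ,  0.        ,  0.        ]), 'rvec': array([ 2.09355671, -2.10319676,  0.2537025 ]), 'tvec': array([-0.02168843,  0.50798662,  1.56709747])}
```

View pics/scene0.png

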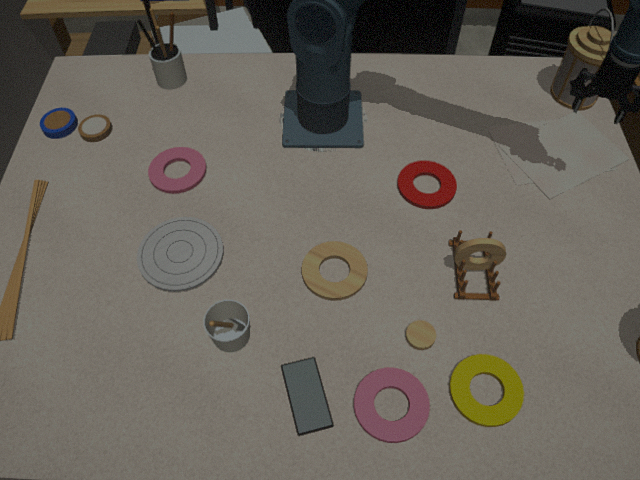

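View pics/top0.png

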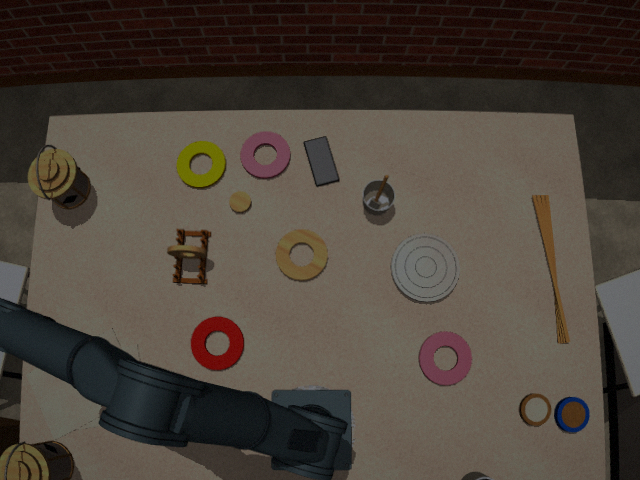

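Two fixed cameras. The only plain-wood ring lying flat is at scene (335,269) / top (302,255). The pink, red and yellow rings are look-alikes. The cap is at scene (420,334), the narrow ring in the rack at scene (480,252), and the turntable at scene (181,254). I'll fit circles and confirm with enlarged crops.

```bash
cat > h.py <<'E'
import numpy as np,cv2,pickle
from scipy.optimize import minimize
from rig import ctrl, imaging
def grab(tag):
    out={}
    for n in("scene","top"):
        d=imaging.get_image(n); pickle.dump(d,open(f"{n}{tag}.pkl","wb")); out[n]=d
    return out
def load(tag): return {n:pickle.load(open(f"{n}{tag}.pkl","rb")) for n in("scene","top")}
def K(d): return np.array([[d["fx"],0,d["cx"]],[0,d["fy"],d["cy"]],[0,0,1.]])
def proj(d,P): return cv2.projectPoints(np.asarray(P,float).reshape(-1,1,3),d["rvec"],d["tvec"],K(d),d["D"])[0][:,0]
def tri(I,ps,pt):  # pixels in scene, top -> point, gap
    o=[];r=[]
    for n,p in(("scene",ps),("top",pt)):
        d=I[n];R=cv2.Rodrigues(d["rvec"])[0];u=cv2.undistortPoints(np.array([[p]],float),K(d),d["D"])[0,0]
        v=R.T@np.array([u[0],u[1],1]);r.append(v/np.linalg.norm(v));o.append(-R.T@d["tvec"])
    s=np.linalg.lstsq(np.c_[r[0],-r[1]],o[1]-o[0],rcond=None)[0]
    a,b=o[0]+s[0]*r[0],o[1]+s[1]*r[1]; return (a+b)/2,np.linalg.norm(a-b)
def ray(d,p,z):
    R=cv2.Rodrigues(d["rvec"])[0];u=cv2.undistortPoints(np.array([[p]],float),K(d),d["D"])[0,0]
    v=R.T@np.array([u[0],u[1],1]);o=-R.T@d["tvec"];return o+(z-o[2])/v[2]*v
def gmap(d):
    g=cv2.GaussianBlur(d["color"].astype(np.float32),(0,0),1.0)
    m=np.sqrt((cv2.Sobel(g,cv2.CV_32F,1,0)**2+cv2.Sobel(g,cv2.CV_32F,0,1)**2).sum(2)); return np.minimum(m,np.percentile(m,99))
T=np.linspace(0,2*np.pi,180,endpoint=False)
def circ(c,r,n=(0,0,1)):
    n=np.array(n,float)/np.linalg.norm(n);a=np.cross(n,[0.3,0.5,0.2]);a/=np.linalg.norm(a);b=np.cross(n,a)
    return np.array(c)+r*(np.cos(T)[:,None]*a+np.sin(T)[:,None]*b)
def samp(m,uv): return cv2.remap(m,uv[:,:1].astype(np.float32),uv[:,1:].astype(np.float32),cv2.INTER_LINEAR).mean()
def fit(I,c0,rs,cams=("scene","top"),freez=True,span=.012):
    M={n:gmap(I[n]) for n in cams}
    def f(p):
        c=[p[0],p[1],p[2] if freez else c0[2]]
        return -sum(samp(M[n],proj(I[n],circ(c,r))) for n in cams for r in rs)
    best=min((np.array([c0[0]+i,c0[1]+j,c0[2]]) for i in np.arange(-span,span+.001,.002) for j in np.arange(-span,span+.001,.002)),key=f)
    s=minimize(f,best[:3] if freez else best[:2],method="Nelder-Mead",options=dict(initial_simplex=best[:3 if freez else 2]+.003*np.vstack([np.zeros(3 if freez else 2),np.eye(3 if freez else 2)])))
    return s.x,-s.fun
def crop(d,cx,cy,w,h,k,polys=()):
    x0,y0=int(cx-w/2),int(cy-h/2)
    im=cv2.resize(np.ascontiguousarray(d["color"][y0:y0+h,x0:x0+w,::-1]),None,fx=k,fy=k,interpolation=cv2.INTER_CUBIC)
    for p in polys: cv2.polylines(im,[np.round((p-[x0,y0]+.5)*k-.5).astype(int).reshape(-1,1,2)],True,(0,255,0),1)
    return im
E
cat > m.py <<'E'
from h import *
I=load("0")
for nm,ps,pt,rs,z in(("plate",(181,254),(425,268),(.1,),.02),("wide",(335,269.5),(302,255),(.075,.035),.015),("cap",(420.5,334),(240.5,202),(.032,),.015),
   ("tub",(228,315),(378,192),(.047,),.075)):
    t,g=tri(I,ps,pt); c=[*ray(I["top"],pt,z)[:2],z]
    a=fit(I,c,rs)[0]; b=[fit(I,c,rs,(n,),False)[0].round(4) for n in("scene","top")]
    print(nm,"tri",t.round(4),round(g,4),"fit3",a.round(4),"fixz",b, fit(I,c,rs,freez=False)[0].round(4))
P=lambda n,*q:[proj(I[n],circ(c,r)) for c,r in q]
t=I["top"];s=I["scene"]
cv2.imwrite("pics/m1.png",np.vstack([np.hstack([crop(s,480,262,80,60,5),crop(t,190,257,80,60,5)]),np.hstack([crop(s,340,285,80,60,5),crop(s,420,334,80,60,5)])]))
E
python3 m.py
```

```text
plate tri [ 0.4484 -0.3288  0.0064] 0.0006 fit3 [ 0.4502 -0.3292  0.0232] fixz [array([ 0.4563, -0.3262]), array([ 0.4513, -0.3285])] [ 0.4495 -0.3307]
wide tri [0.4882 0.0266 0.007 ] 0.0028 fit3 [0.4905 0.0265 0.0183] fixz [array([0.4882, 0.0259]), array([0.4832, 0.0259])] [0.4888 0.0261]
cap tri [0.6479 0.207  0.0097] 0.001 fit3 [0.6495 0.2076 0.0183] fixz [array([0.6544, 0.2041]), array([0.6413, 0.2058])] [0.6494 0.209 ]
tub tri [ 0.6479 -0.1883  0.096 ] 0.0017 fit3 [ 0.6464 -0.1927  0.0705] fixz [array([ 0.6476, -0.1914]), array([ 0.645 , -0.1918])] [ 0.646  -0.1914]
```

View pics/m1.png

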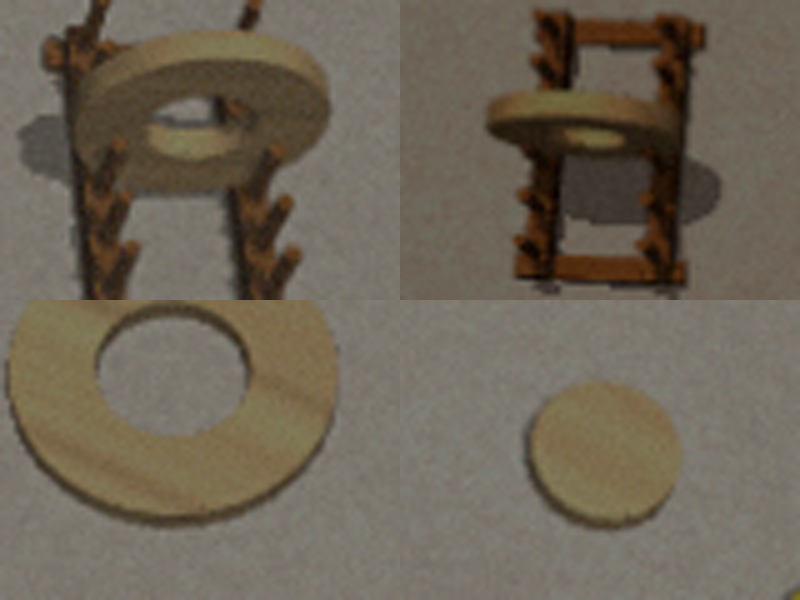

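The crops confirm the plain plywood ring (scene 335,269) and cap (scene 420,334). The narrow ring stands in the rack's middle slot with its axis roughly along world x. The edge fits scatter too much, so I'll use colour silhouettes instead.

```bash
cat >> h.py <<'E'
S=4
def hull(d,c,r,h,n=(0,0,1),win=None):  # supersampled silhouette of disc centre c, radius r, thickness h, in window
    x0,y0,w,H=win; n=np.array(n,float)/np.linalg.norm(n); im=np.zeros((H*S,w*S),np.uint8)
    q=[((proj(d,circ(np.array(c)+s*h/2*n,r,n))-[x0,y0]+.5)*S*16-8).astype(np.int32) for s in(-1,1)]
    cv2.fillPoly(im,[cv2.convexHull(np.vstack(q))],255,shift=4); return im
def hole(d,c,r,h,n=(0,0,1),win=None):
    x0,y0,w,H=win; n=np.array(n,float)/np.linalg.norm(n); o=None
    for s in(-1,1):
        im=np.zeros((H*S,w*S),np.uint8); cv2.fillPoly(im,[((proj(d,circ(np.array(c)+s*h/2*n,r,n))-[x0,y0]+.5)*S*16-8).astype(np.int32)],255,shift=4)
        o=im if o is None else cv2.bitwise_and(o,im)
    return o
def sil(d,c,R,r,h,n,win):
    m=hull(d,c,R,h,n,win)
    if r: m=m-hole(d,c,r,h,n,win)
    return cv2.resize(m,None,fx=1/S,fy=1/S,interpolation=cv2.INTER_AREA).astype(np.float32)/255
def chroma(d):
    g=cv2.GaussianBlur(d["color"].astype(np.float32),(0,0),.6); return (g[...,0]-g[...,2])/(g.sum(2)+10)
def winof(d,c,m): 
    u=proj(d,[c])[0]; return int(u[0]-m),int(u[1]-m),2*m,2*m
def silfit(I,f,p0,R,r,h,cams=("scene","top"),m=45,step=None,lim=None):
    """f(p)->(centre,normal); maximise correlation of chroma with silhouette"""
    W={n:winof(I[n],f(p0)[0],m) for n in cams}; C={}
    for n in cams:
        x,y,w,H=W[n]; c=chroma(I[n])[y:y+H,x:x+w]
        C[n]=np.clip(c,*lim) if lim else c
    cost=lambda p:-sum(np.corrcoef(sil(I[n],f(p)[0],R,r,h,f(p)[1],W[n]).ravel(),C[n].ravel())[0,1] for n in cams)/len(cams)
    p0=np.array(p0,float); st=np.array(step if step is not None else [.006]*len(p0))
    s=minimize(cost,p0,method="Nelder-Mead",options=dict(initial_simplex=np.vstack([p0]+[p0+np.eye(len(p0))[i]*st[i] for i in range(len(p0))]),xatol=1e-5,fatol=1e-6))
    return s.x.round(4),round(-s.fun,3)
E
cat > m2.py <<'E'
from h import *
import sys
I=load("0"); up=(0,0,1)
c={n:chroma(I[n]) for n in I}
for k,a,b in(("table",(270,300),(350,200)),("wide",(310,285),(283,255)),("cap",(420,334),(240,202)),("plate",(181,254),(425,268)),("ring",(463,262),(190,248)),("rail",(462,285),(205,260))):
    print(k,*[round(float(c[n][p[1]-1:p[1]+2,p[0]-1:p[0]+2].mean()),3) for n,p in(("scene",a),("top",b))])
for nm,p,R,r,h in(("plate",(.45,-.329,.015),.1,0,.01),("wide",(.487,.026,.0075),.075,.035,.015),("cap",(.648,.207,.0075),.032,0,.015)):
    m=60 if nm=="plate" else 42 if nm=="wide" else 18
    fx=lambda q:((q[0],q[1],p[2]),up)
    print(nm,"xyz",silfit(I,lambda q:(q,up),p,R,r,h,m=m),"xy",silfit(I,fx,p[:2],R,r,h,m=m),*[silfit(I,fx,p[:2],R,r,h,(n,),m=m) for n in("scene","top")])
g=ray(I["top"],(187,249),.11);print("ring0",g)
f=lambda q:((q[0],q[1],.067),(np.cos(q[2]),np.sin(q[2]),q[3]))
fz=lambda q:((q[0],q[1],q[4]),(np.cos(q[2]),np.sin(q[2]),q[3]))
for l in((0.02,.3),):
  for q3 in(-.08,.08):
    print(silfit(I,f,(*g[:2],0.,q3),.056,.024,.015,step=(.006,.006,.1,.1),m=32),silfit(I,fz,(*g[:2],0.,q3,.067),.056,.024,.015,step=(.006,.006,.1,.1,.006),m=32))
for nm,a,b in(("near L rail end top view",(459,297),(0,0)),):
    pass
E
python3 m2.py
```

```text
table 0.036 0.067
wide 0.151 0.228
cap 0.148 0.204
plate 0.004 0.013
ring 0.22 0.214
rail 0.231 0.284
plate xyz (array([ 0.599 , -0.1857, -0.1412]), np.float64(0.093)) xy (array([ 0.5977, -0.4609]), np.float64(0.225)) (array([ 0.4851, -0.1342]), np.float64(0.187)) (array([ 0.5907, -0.4654]), np.float64(0.227))
wide xyz (array([0.4889, 0.0264, 0.0085]), np.float64(0.973)) xy (array([0.489 , 0.0266]), np.float64(0.972)) (array([0.4881, 0.0258]), np.float64(0.973)) (array([0.4898, 0.0274]), np.float64(0.978))
cap xyz (array([0.6485, 0.2077, 0.0084]), np.float64(0.967)) xy (array([0.6486, 0.2078]), np.float64(0.965)) (array([0.6481, 0.2075]), np.float64(0.963)) (array([0.6494, 0.2086]), np.float64(0.977))
ring0 [0.48318231 0.33594005 0.11      ]
(array([ 0.4838,  0.3417, -0.0479, -0.0072]), np.float64(0.391)) (array([ 0.4833,  0.3419, -0.0713, -0.0152,  0.0666]), np.float64(0.392))
(array([ 0.4837,  0.3418, -0.0662, -0.0113]), np.float64(0.391)) (array([ 0.485 ,  0.3416, -0.0148, -0.0074,  0.0686]), np.float64(0.39))
  c /= stddev[:, None]
  c /= stddev[None, :]
```

Plain ring at (0.489, 0.0265), cap at (0.6486, 0.2077) and standing ring at about (0.484, 0.342). Measured heights agree with the text to 1 mm. I'll refit the plate and travel to above the wide ring's wall.

```bash
sed -i 's/m=45,step=None,lim=None):/m=45,step=None,lim=None,sg=1):/; s/return -sum(samp/return -sum(samp/; s/cost=lambda p:-sum(/cost=lambda p:-sg*sum(/; s/round(-s.fun,3)/round(-s.fun,3)/' h.py
python3 - <<'E'
from h import *
I=load("0"); up=(0,0,1)
fx=lambda q:((q[0],q[1],.015),up)
p=(.45,-.329,.015)
print(silfit(I,lambda q:(q,up),p,.1,0,.01,m=60,sg=-1),silfit(I,fx,p[:2],.1,0,.01,m=60,sg=-1),*[silfit(I,fx,p[:2],.1,0,.01,(n,),m=60,sg=-1) for n in("scene","top")])
E
python3 -m crank '{"travel":[[0.279,-0.529,0],[0.279,-0.529,0],[0.279,-0.529,0],[0.279,-0.529,0],[0.279,-0.529,0],[0.279,-0.529,0],[0.279,-0.529,0],[0.279,-0.529,0],[0.279,-0.529,0],[0.279,-0.529,0],[0.279,-0.529,0],[0.279,-0.529,0]],"angular":[[0,0,0],[0,0,0],[0,0,0],[0,0,0],[0,0,0],[0,0,0],[0,0,0],[0,0,0],[0,0,0],[0,0,0],[0,0,0],[0,0,0]]}' 1 60
python3 -c "from rig import ctrl;o=ctrl.get_obs();print(o['joints'].round(3),o['tool_pos'],o['eef_rot'])"
```

```text
(array([ 0.4501, -0.3286,  0.0167]), np.float64(0.935)) (array([ 0.4492, -0.329 ]), np.float64(0.935)) (array([ 0.4485, -0.3306]), np.float64(0.944)) (array([ 0.4499, -0.3274]), np.float64(0.932))
time_s: 1.1
tool_pos: [0.4636, 0.1636, 0.2312]
eef_rot: [-0.565, -3.09, 0.0]
force: [1.1, 0.4, -0.3]
grip_width: 0.998
finger_force: 0.0
[-0.579  0.267  0.175  1.957 -0.058  0.923  0.834] [0.46364495 0.16362259 0.23124017] [-5.64903216e-01 -3.09022639e+00  2.91343655e-05]
```

```bash
python3 -m crank '{"travel":[[0.02,-0.035,0],[0.045,-0.0785,-0.02],[0.045,-0.0855,-0.06],[0.045,-0.0855,-0.1],[0.045,-0.0855,-0.14],[0.045,-0.0855,-0.18],[0.045,-0.0855,-0.18],[0.045,-0.0855,-0.18]],"angular":[[0,0,0],[0,0,0],[0,0,0],[0,0,0],[0,0,0],[0,0,0],[0,0,0],[0,0,0]]}'
python3 -c "from rig import ctrl;o=ctrl.get_obs();print(o['joints'].round(3),o['tool_pos'],o['eef_rot'])"
```

```text
time_s: 1.77
tool_pos: [0.5062, 0.0796, 0.0498]
eef_rot: [-0.564, -3.085, 0.004]
force: [0.7, -0.4, 0.7]
grip_width: 0.999
finger_force: 0.0
[-0.368  0.598  0.158  2.013 -0.17   0.549  1.118] [0.50624697 0.07960518 0.04980365] [-0.56443411 -3.08521552  0.00384088]
```

```bash
python3 -m crank '{"travel":[[0.002,-0.0015,-0.02],[0.002,-0.0015,-0.04],[0.002,-0.0015,-0.046],[0.002,-0.0015,-0.046],[0.002,-0.0015,-0.046]],"angular":[[0,0,0],[0,0,0],[0,0,0],[0,0,0],[0,0,0]]}'
python3 -m crank '{"travel":[[0,0,0],[0,0,0],[0,0,0],[0,0,0],[0,0,0],[0,0,0],[0,0,0],[0,0,0],[0,0,0]],"angular":[[0,0,0],[0,0,0],[0,0,0],[0,0,0],[0,0,0],[0,0,0],[0,0,0],[0,0,0],[0,0,0]]}' -1 60
```

```text
time_s: 2.18
tool_pos: [0.5118, 0.079, 0.0074]
eef_rot: [0.564, 3.088, 0.002]
force: [-0.9, 0.5, -0.3]
grip_width: 1.002
finger_force: 0.0
time_s: 2.93
tool_pos: [0.5107, 0.0786, 0.0065]
eef_rot: [0.568, 3.089, 0.001]
force: [-3.2, 0.2, 14.2]
grip_width: 0.448
finger_force: 57.5
```

```bash
python3 -m crank '{"travel":[[0,0,0.01],[0,0,0.03],[0,0,0.06],[0,-0.03,0.075],[-0.01,-0.065,0.08],[-0.02,-0.105,0.08],[-0.03,-0.145,0.08],[-0.035,-0.185,0.08],[-0.04,-0.225,0.08],[-0.04,-0.265,0.08],[-0.04,-0.305,0.08],[-0.04,-0.345,0.08]],"angular":[[0,0,0],[0,0,0],[0,0,0],[0,0,0],[0,0,0],[0,0,0],[0,0,0],[0,0,0],[0,0,0],[0,0,0],[0,0,0],[0,0,0]]}'
python3 -m crank '{"travel":[[0,-0.006,0],[0,-0.012,0],[0,-0.012,-0.01],[0,-0.012,-0.02],[0,-0.012,-0.02],[0,-0.012,-0.02]],"angular":[[0,0,0],[0,0,0],[0,0,0],[0,0,0],[0,0,0],[0,0,0]]}'
python3 -c "
from h import *
o=ctrl.get_obs();print(o['joints'].round(3),o['tool_pos'].round(4),o['eef_rot'].round(4))
I=grab('1')
cv2.imwrite('pics/m2.png',np.hstack([crop(I['scene'],181,240,100,120,4),crop(I['top'],425,258,100,120,4)]))"
```

```text
time_s: 3.93
tool_pos: [0.4697, -0.2682, 0.0857]
eef_rot: [-0.565, -3.09, -0.0]
force: [1.5, 0.4, -1.6]
grip_width: 0.444
finger_force: 60.0
time_s: 4.43
tool_pos: [0.4698, -0.2759, 0.0641]
eef_rot: [-0.561, -3.088, -0.003]
force: [-0.6, 0.4, -1.3]
grip_width: 0.445
finger_force: 59.5
[ 0.324  0.609  0.162  1.93  -0.162  0.618  1.802] [ 0.4698 -0.2759  0.0641] [-5.6070e-01 -3.0883e+00 -2.5000e-03]
```

View pics/m2.png

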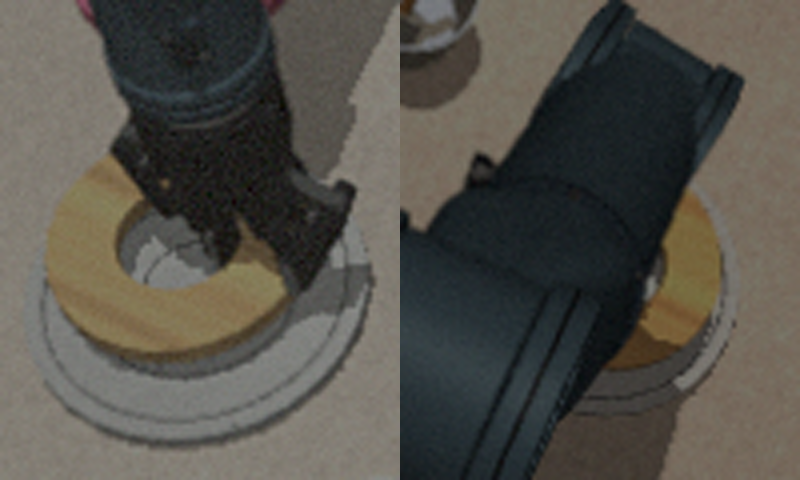

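The ring is held and looks level above the plate. I'll fit its centre and tilt with the dark gripper pixels masked out, then place it.

```bash
python3 - <<'E'
s=open('h.py').read()
s=s.replace("lim=None,sg=1):","lim=None,sg=1,dark=0):").replace("W={n:winof","V={};W={n:winof")
s=s.replace("        C[n]=np.clip(c,*lim) if lim else c\n","        C[n]=np.clip(c,*lim) if lim else c\n        V[n]=cv2.erode((cv2.GaussianBlur(I[n]['color'],(0,0),1.).sum(2)[y:y+H,x:x+w]>=dark).astype(np.uint8),np.ones((3,3)))>0\n")
s=s.replace("W[n]).ravel(),C[n].ravel())","W[n])[V[n]],C[n][V[n]])")
open('h.py','w').write(s)
E
python3 - <<'E'
from h import *
I=load("1")
f=lambda q:((q[0],q[1],.065),(0,0,1)); g=lambda q:((q[0],q[1],.065),(q[2],q[3],1))
for n in("scene","top"): 
    c=I[n]["color"].sum(2); print(n,np.percentile(c[180:300,140:230] if n=="scene" else c[200:330,375:475],[5,25,50,75,95]))
p=(.449,-.327)
for dk in(150,180): print(dk,silfit(I,f,p,.075,.035,.015,dark=dk),silfit(I,f,p,.075,.035,.015,("scene",),dark=dk),silfit(I,f,p,.075,.035,.015,("top",),dark=dk),silfit(I,g,(*p,0,0),.075,.035,.015,step=(.005,.005,.05,.05),dark=dk))
E
```

```text
scene [ 83.   173.75 323.   367.   381.  ]
top [ 68. 101. 177. 315. 329.]
150 (array([ 0.4488, -0.3267]), np.float64(0.847)) (array([ 0.4477, -0.3286]), np.float64(0.942)) (array([ 0.4499, -0.3255]), np.float64(0.769)) (array([ 0.4494, -0.327 , -0.047 , -0.0164]), np.float64(0.85))
180 (array([ 0.4482, -0.3266]), np.float64(0.912)) (array([ 0.4477, -0.3282]), np.float64(0.949)) (array([ 0.4492, -0.3254]), np.float64(0.89)) (array([ 0.4486, -0.3271, -0.0187, -0.0353]), np.float64(0.914))
```

```bash
python3 -m crank '{"travel":[[0.0005,-0.001,-0.01],[0.0005,-0.002,-0.02],[0.0005,-0.002,-0.028],[0.0005,-0.002,-0.033],[0.0005,-0.002,-0.033],[0.0005,-0.002,-0.033],[0.0005,-0.002,-0.033]],"angular":[[0,0,0],[0,0,0],[0,0,0],[0,0,0],[0,0,0],[0,0,0],[0,0,0]]}'; python3 -m crank '{"travel":[[0,0,-0.001],[0,0,-0.002],[0,0,-0.002]],"angular":[[0,0,0],[0,0,0],[0,0,0]]}'
```

```text
time_s: 5.12
tool_pos: [0.4709, -0.2805, 0.0324]
eef_rot: [0.565, 3.09, -0.0]
force: [0.0, -1.0, -2.0]
grip_width: 0.442
finger_force: 60.0
time_s: 5.37
tool_pos: [0.4709, -0.2804, 0.0304]
eef_rot: [0.565, 3.09, -0.0]
force: [-0.4, 0.2, -1.5]
grip_width: 0.44
finger_force: 60.0
```

```bash
cat > fit.py <<'E'
from h import *
import sys
def rep(tag,p,z,R,r,dark=170,m=45):
    I=load(tag); f=lambda q:((q[0],q[1],z),(0,0,1))
    for n in("scene","top"): print(n,*silfit(I,f,p,R,r,.015,(n,),dark=dark,m=m))
PL={"scene":(.4485,-.3306),"top":(.4499,-.3274)}
E
python3 - <<'E'
from fit import *
grab("2"); print(ctrl.get_obs()["tool_pos"].round(4)); rep("2",(.449,-.330),.0315,.075,.035)
E
```

```text
[ 0.4709 -0.2803  0.0304]
scene [ 0.4485 -0.3323] 0.941
top [ 0.4513 -0.3301] 0.766
```

```bash
python3 -m crank '{"travel":[[-0.0005,0.001,0],[-0.0005,0.002,0],[-0.0005,0.002,0],[-0.0005,0.002,-0.001],[-0.0005,0.002,-0.002],[-0.0005,0.002,-0.003],[-0.0005,0.002,-0.004],[-0.0005,0.002,-0.004],[-0.0005,0.002,-0.004]],"angular":[[0,0,0],[0,0,0],[0,0,0],[0,0,0],[0,0,0],[0,0,0],[0,0,0],[0,0,0],[0,0,0]]}'; python3 -m crank '{"travel":[[0,0,-0.0005],[0,0,-0.0005]],"angular":[[0,0,0],[0,0,0]]}'
```

```text
time_s: 6.22
tool_pos: [0.4705, -0.2784, 0.0267]
eef_rot: [0.566, 3.09, 0.0]
force: [-0.8, 1.4, 4.5]
grip_width: 0.447
finger_force: 61.0
time_s: 6.38
tool_pos: [0.4705, -0.2785, 0.0266]
eef_rot: [0.566, 3.09, 0.0]
force: [-3.0, 2.2, 11.3]
grip_width: 0.447
finger_force: 61.7
```

Down level with contact felt. I'll release, lift, and look while travelling to the rack.

```bash
python3 -m crank '{"travel":[[0,0,0.0005],[0,0,0.0005],[0,0,0.0005],[0,0,0.0005],[0,0,0.0005],[0,0,0.02],[0,0,0.06],[0,0,0.1],[0,0,0.14],[0,0.02,0.16],[0,0.05,0.16],[0,0.09,0.16]],"angular":[[0,0,0],[0,0,0],[0,0,0],[0,0,0],[0,0,0],[0,0,0],[0,0,0],[0,0,0],[0,0,0],[0,0,0],[0,0,0],[0,0,0]]}' 1
python3 -m crank '{"travel":[[0.013,0.04,0],[0.013,0.08,0],[0.013,0.12,0],[0.013,0.16,0],[0.013,0.2,0],[0.013,0.24,0],[0.013,0.28,0],[0.013,0.32,0],[0.013,0.36,0],[0.013,0.4,0],[0.013,0.44,0],[0.013,0.48,0]],"angular":[[0,0,-6],[0,0,-12],[0,0,-18],[0,0,-24],[0,0,-30],[0,0,-36],[0,0,-42],[0,0,-48],[0,0,-54],[0,0,-60],[0,0,-66],[0,0,-72]]}'
python3 - <<'E'
from fit import *
I=grab("3"); o=ctrl.get_obs();print(o["tool_pos"].round(4),o["eef_rot"].round(3),o["joints"].round(3)); rep("3",(.449,-.329),.0275,.075,.035,dark=0)
p=(.449,-.329); f=lambda q:((q[0],q[1],.015),(0,0,1))
print([round(float(ray(I["top"],(217,343),.015)[i]),3) for i in(0,1)])
cv2.imwrite("pics/m3.png",np.vstack([np.hstack([crop(I["scene"],181,250,80,60,5),crop(I["top"],425,265,80,60,5)]),np.hstack([crop(I["scene"],480,262,80,60,5),crop(I["top"],190,257,80,60,5)])]))
E
```

```text
time_s: 7.38
tool_pos: [0.4712, -0.1904, 0.1877]
eef_rot: [0.572, 3.084, -0.003]
force: [0.9, 0.5, -0.3]
grip_width: 1.001
finger_force: 0.0
time_s: 8.38
tool_pos: [0.4829, 0.2936, 0.1858]
eef_rot: [2.279, 2.162, -0.0]
force: [0.2, -0.2, 0.1]
grip_width: 0.998
finger_force: 0.0
[0.4812 0.3005 0.1855] [-2.264 -2.174 -0.004] [-0.857  0.46   0.29   1.819 -0.169  0.884 -0.528]
scene [ 0.4482 -0.3315] 0.939
top [ 0.45   -0.3293] 0.915
[0.236, 0.262]
```

View pics/m3.png

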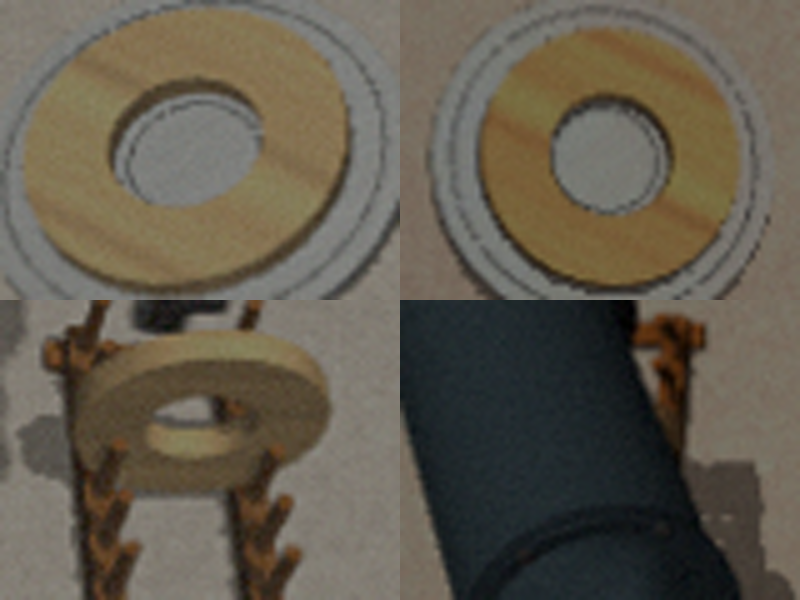

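Wide ring lies flat, and the arm is now over the standing ring. I'll check centring more sharply using the plate's grooves.

Run:
```python
from fit import *
I=load("0")
def bh(d):
    g=cv2.cvtColor(d["color"],cv2.COLOR_RGB2GRAY); return cv2.GaussianBlur(cv2.morphologyEx(g,cv2.MORPH_BLACKHAT,np.ones((5,5))).astype(np.float32),(0,0),1.2)
M={n:bh(I[n]) for n in I}
for cams in(("scene",),("top",),("scene","top")):
    sc=lambda p:-sum(samp(M[n],proj(I[n],circ((p[0],p[1],.02),p[2]))) for n in cams)
    rs=np.arange(.01,.098,.001); v=[min(sc((x,y,r)) for x in(.447,.449,.451) for y in(-.331,-.329,-.327)) for r in rs]
    pk=[i for i in range(1,len(v)-1) if v[i]<v[i-1] and v[i]<=v[i+1]]; pk=sorted(pk,key=lambda i:v[i])[:4]
    for i in sorted(pk):
        s=minimize(sc,(.449,-.329,rs[i]),method="Nelder-Mead",options=dict(initial_simplex=np.array([.449,-.329,rs[i]])+np.vstack([np.zeros(3),.003*np.eye(3)])));print(cams,s.x.round(4),round(-s.fun,2))
```

```text
('scene',) [ 0.4488 -0.3301  0.03  ] 12.32
('scene',) [ 0.449  -0.3302  0.0601] 12.14
('scene',) [ 0.4489 -0.33    0.0882] 12.11
('top',) [ 0.4446 -0.328   0.0105] 2.38
('top',) [ 0.4497 -0.3272  0.0301] 11.83
('top',) [ 0.45   -0.3275  0.0598] 11.36
('top',) [ 0.4498 -0.3275  0.0879] 11.77
('scene', 'top') [ 0.4492 -0.3287  0.0299] 23.45
('scene', 'top') [ 0.4493 -0.3287  0.0299] 23.45
('scene', 'top') [ 0.4494 -0.3289  0.06  ] 22.83
('scene', 'top') [ 0.4494 -0.3288  0.088 ] 23.24
```

```bash
python3 -m crank '{"travel":[[0.001,0.037,0],[0.001,0.037,0],[0.001,0.037,0],[0.001,0.037,-0.01],[0.001,0.037,-0.03],[0.001,0.037,-0.03],[0.001,0.037,-0.03]],"angular":[[0,0,0],[0,0,0],[0,0,0],[0,0,0],[0,0,0],[0,0,0],[0,0,0]]}'
python3 - <<'E'
from fit import *
I=grab("4"); print(ctrl.get_obs()["tool_pos"].round(4))
cv2.imwrite("pics/m4.png",np.hstack([crop(I["scene"],480,240,100,100,4),crop(I["top"],190,257,80,100,4)]))
E
```

```text
time_s: 9.07
tool_pos: [0.4837, 0.3267, 0.1546]
eef_rot: [2.275, 2.166, -0.005]
force: [0.4, -0.8, -0.1]
grip_width: 1.001
finger_force: 0.0
[0.4848 0.3279 0.1562]
```

View pics/m4.png

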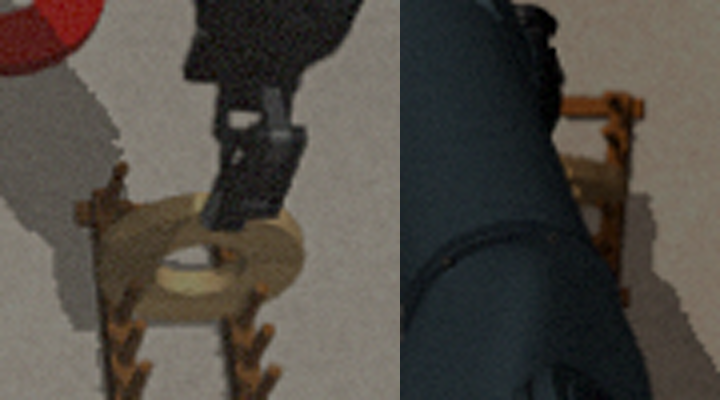

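Run:
```python
from fit import *
I=load("4")
print(proj(I["scene"],[[.484,.342,.123],[.484,.342,.067],[.53,.328,.165],[.53,.342,.165],[.484,.342-.056,.067],[.484,.342+.056,.067]]).round(1))
J=load("0"); f=lambda q:((q[0],q[1],.067),(np.cos(q[2]),np.sin(q[2]),q[3]))
for n in("scene","top"): print(n,silfit(J,f,(.484,.34,-.03,0.),.056,.024,.015,(n,),step=(.006,.006,.1,.1),m=32))
```

```text
[[484.7 240.1]
 [478.4 254.4]
 [486.6 247.5]
 [493.4 247.5]
 [453.2 254.3]
 [503.4 254.5]]
scene (array([ 0.4838,  0.3407, -0.0906, -0.0238]), np.float64(0.549))
top (array([ 0.4843,  0.3441, -0.0368,  0.0111]), np.float64(0.239))
```

```bash
python3 -m crank '{"travel":[[-0.001,0.017,0],[-0.001,0.017,0],[-0.001,0.017,-0.01],[-0.001,0.017,-0.03],[-0.001,0.017,-0.05],[-0.001,0.017,-0.066],[-0.001,0.017,-0.066],[-0.001,0.017,-0.066]],"angular":[[0,0,0],[0,0,0],[0,0,0],[0,0,0],[0,0,0],[0,0,0],[0,0,0],[0,0,0]]}'
python3 -m crank '{"travel":[[0,0,0],[0,0,0],[0,0,0],[0,0,0],[0,0,0],[0,0,0],[0,0,0],[0,0,0],[0,0,0],[0,0,0],[0,0,0]],"angular":[[0,0,0],[0,0,0],[0,0,0],[0,0,0],[0,0,0],[0,0,0],[0,0,0],[0,0,0],[0,0,0],[0,0,0],[0,0,0]]}' -1 60
```

```text
time_s: 9.83
tool_pos: [0.4828, 0.345, 0.089]
eef_rot: [2.274, 2.168, -0.003]
force: [0.2, 0.5, -0.1]
grip_width: 1.0
finger_force: 0.0
time_s: 10.75
tool_pos: [0.4837, 0.3458, 0.0901]
eef_rot: [2.274, 2.168, 0.001]
force: [1.5, 0.3, 4.1]
grip_width: 0.168
finger_force: 60.0
```

```bash
python3 -m crank '{"travel":[[0,0,0.015],[0,0,0.04],[0,0,0.075],[0,0,0.11],[0,0,0.14],[0,-0.03,0.14],[0,-0.07,0.14],[0,-0.11,0.14],[0,-0.15,0.14],[0,-0.19,0.14],[-0.005,-0.23,0.14],[-0.01,-0.27,0.14]],"angular":[[0,0,0],[0,0,0],[0,0,0],[0,0,0],[0,0,0],[0,0,0],[0,0,0],[0,0,0],[0,0,0],[0,0,0],[0,0,0],[0,0,0]]}'
python3 -m crank '{"travel":[[0,-0.03,0],[0,-0.045,0],[0,-0.045,0],[0,-0.045,0],[0,-0.045,0],[0,-0.045,0],[0,-0.045,0],[0,-0.045,0],[0,-0.045,0],[0,-0.045,0],[0,-0.045,0],[0,-0.045,0]],"angular":[[0,5,0],[0,10,0],[0,16,0],[0,22,0],[0,28,0],[0,34,0],[0,40,0],[0,46,0],[0,52,0],[0,57,0],[0,62,0],[0,62,0]]}'
python3 -c "from rig import ctrl;o=ctrl.get_obs();print(o['joints'].round(3),o['tool_pos'],o['eef_rot'])"
```

```text
time_s: 11.75
tool_pos: [0.4722, 0.0738, 0.2293]
eef_rot: [-2.273, -2.167, 0.001]
force: [0.5, -0.8, -0.3]
grip_width: 0.164
finger_force: 59.8
time_s: 12.75
tool_pos: [0.4766, 0.0371, 0.2423]
eef_rot: [-1.697, -1.652, 0.83]
force: [-0.0, 0.4, -2.7]
grip_width: 0.163
finger_force: 59.8
[-0.     0.83  -0.185  1.322 -0.023  1.902 -0.216] [0.47664126 0.03712417 0.24232222] [-1.69738025 -1.6524109   0.82993541]
```

```bash
python3 -m crank '{"travel":[[-0.01,0,-0.02],[-0.02,0,-0.05],[-0.03,0,-0.08],[-0.04,0,-0.11],[-0.04,0,-0.14],[-0.04,0,-0.15],[-0.04,0,-0.15],[-0.04,0,-0.15],[-0.04,0,-0.15]],"angular":[[0,0,0],[0,0,0],[0,0,0],[0,2,0],[0,6,0],[0,9,0],[0,9,0],[0,9,0],[0,9,0]]}'
python3 - <<'E'
from fit import *
from scipy.spatial.transform import Rotation as R
o=ctrl.get_obs();print(o['joints'].round(3),o['tool_pos'],o['eef_rot'],"tool axes cols\n",R.from_rotvec(o["eef_rot"]).as_matrix().round(3))
E
```

```text
time_s: 13.5
tool_pos: [0.4384, 0.0368, 0.0957]
eef_rot: [-1.595, -1.551, 0.932]
force: [0.6, 0.7, 0.5]
grip_width: 0.17
finger_force: 59.9
[-0.008  1.065 -0.168  1.363 -0.014  1.776 -0.199] [0.43844532 0.0368047  0.09569523] [-1.59508849 -1.55101092  0.93172856] tool axes cols
 [[ 0.018  0.485 -0.874]
 [ 1.    -0.024  0.007]
 [-0.017 -0.874 -0.485]]
```

```bash
python3 -m crank '{"travel":[[0,0,-0.01],[0,0,-0.025],[0,0,-0.04],[0,0,-0.05],[0,0,-0.05],[0,0,-0.05]],"angular":[[0,3,0],[0,6,0],[0,9,0],[0,9,0],[0,9,0],[0,9,0]]}'
python3 - <<'E'
from fit import *
from scipy.spatial.transform import Rotation as R
o=ctrl.get_obs();print(o['joints'].round(3),o['tool_pos'],R.from_rotvec(o["eef_rot"]).as_matrix().round(3)[:,2])
E
```

```text
time_s: 14.0
tool_pos: [0.4385, 0.0367, 0.0459]
eef_rot: [-1.485, -1.443, 1.031]
force: [1.0, 0.5, -0.4]
grip_width: 0.168
finger_force: 59.8
[-0.023  1.246 -0.147  1.226 -0.026  1.886 -0.187] [0.43848347 0.03669467 0.04592571] [-0.939  0.007 -0.343]
```

```bash
python3 -m crank '{"travel":[[0,0,-0.004],[0,0,-0.008],[0,0,-0.010],[0,0,-0.010]],"angular":[[0,0,0],[0,0,0],[0,0,0],[0,0,0]]}'
python3 -m crank '{"travel":[[0,0,0],[0,0,0],[0,0,0],[0,0,0],[0.009,0,0.003],[0.019,0,0.007],[0.028,0,0.011],[0.038,0,0.015],[0.047,0,0.02],[0.066,0,0.03],[0.08,0,0.05],[0.08,0,0.08]],"angular":[[0,0,0],[0,0,0],[0,0,0],[0,0,0],[0,0,0],[0,0,0],[0,0,0],[0,0,0],[0,0,0],[0,0,0],[0,0,0],[0,-3,0]]}' -0.35
python3 - <<'E'
from fit import *
I=grab("5"); print(ctrl.get_obs()["tool_pos"].round(4))
cv2.imwrite("pics/m5.png",np.hstack([crop(I["scene"],335,265,100,120,4),crop(I["top"],305,265,100,120,4)]))
E
```

```text
time_s: 14.33
tool_pos: [0.4379, 0.0366, 0.0349]
eef_rot: [-1.483, -1.441, 1.033]
force: [0.8, 0.0, -1.0]
grip_width: 0.166
finger_force: 59.9
time_s: 15.33
tool_pos: [0.5285, 0.0407, 0.127]
eef_rot: [-1.662, -1.556, 0.802]
force: [-2.9, 2.5, -7.1]
grip_width: 0.326
finger_force: 0.0
[0.5189 0.0411 0.1247]
```

View pics/m5.png

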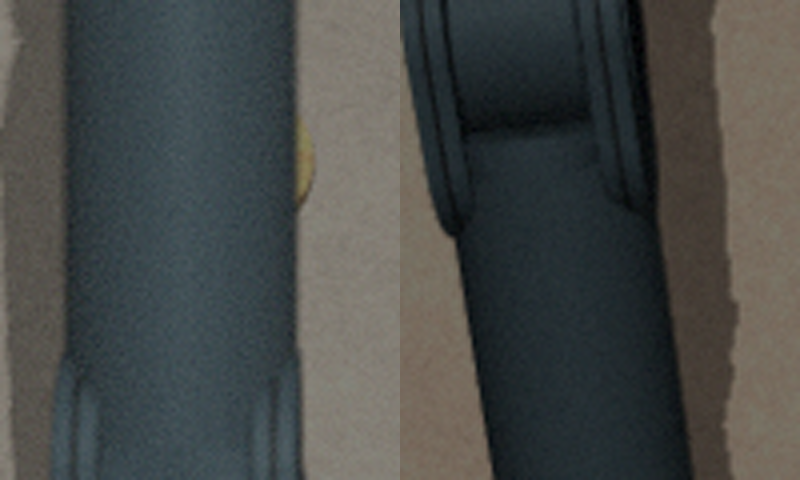

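```bash
python3 -m crank '{"travel":[[0,0.03,0.02],[0,0.06,0.05],[0,0.1,0.08],[0,0.13,0.1],[0,0.16,0.1],[0,0.19,0.1],[0,0.22,0.1],[0,0.24,0.1],[0,0.24,0.1],[0,0.24,0.1]],"angular":[[0,-7,0],[0,-14,0],[0,-21,0],[0,-28,0],[0,-35,0],[0,-42,0],[0,-49,0],[0,-54,0],[0,-54,0],[0,-54,0]]}' 0.4
python3 - <<'E'
from fit import *
from scipy.spatial.transform import Rotation as R
I=grab("6"); o=ctrl.get_obs(); m=R.from_rotvec(o["eef_rot"]).as_matrix(); print(o["tool_pos"].round(4),m.round(3),o["joints"].round(2))
up=(0,0,1)
for n in("scene","top"): print(silfit(I,lambda q:((q[0],q[1],.0075),up),(.415,.04),.056,.024,.015,(n,),m=38,dark=170))
print(silfit(I,lambda q:(q,up),(.415,.04,.0075),.056,.024,.015,m=38,dark=170))
cv2.imwrite("pics/m6.png",np.hstack([crop(I["scene"],335,255,100,120,4),crop(I["top"],305,275,100,120,4)]))
E
```

```text
time_s: 16.27
tool_pos: [0.5193, 0.2791, 0.2234]
eef_rot: [-2.206, -2.114, -0.005]
force: [0.0, -0.7, 0.5]
grip_width: 0.703
finger_force: 0.0
[0.5216 0.2761 0.2228] [[ 0.049  0.997 -0.056]
 [ 0.997 -0.046  0.063]
 [ 0.061 -0.059 -0.996]] [-0.62  0.46  0.14  1.7  -0.17  1.01 -0.45]
(array([0.4209, 0.0379]), np.float64(0.973))
(array([0.4223, 0.0396]), np.float64(0.973))
(array([0.4216, 0.0385, 0.0084]), np.float64(0.969))
```

View pics/m6.png

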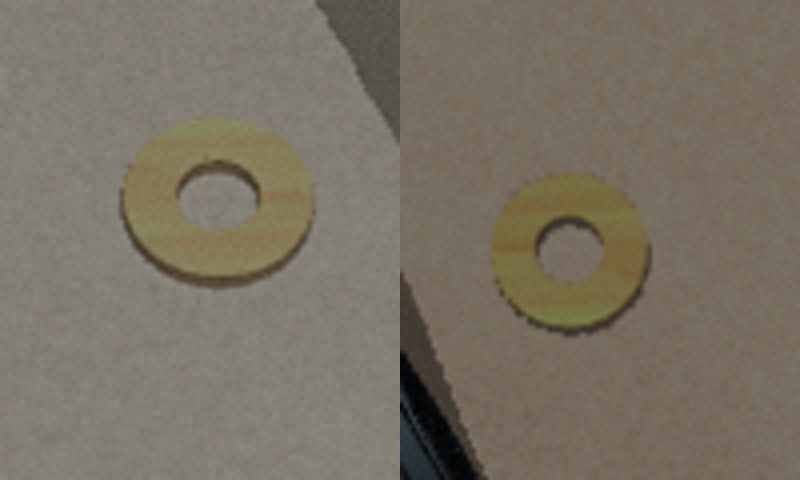

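The narrow ring lies flat at (0.4216, 0.0387), confirmed in both views. I'll regrasp it from above.

```bash
python3 -m crank '{"travel":[[-0.01,-0.04,0],[-0.02,-0.08,0],[-0.03,-0.12,-0.02],[-0.04,-0.16,-0.04],[-0.05,-0.2,-0.08],[-0.06,-0.239,-0.12],[-0.06,-0.239,-0.14],[-0.06,-0.239,-0.14],[-0.06,-0.239,-0.14],[-0.06,-0.239,-0.14]],"angular":[[-1,-1,0],[-2,-2,0],[-3.5,-3,0],[-3.5,-3,0],[-3.5,-3,0],[-3.5,-3,0],[-3.5,-3,0],[-3.5,-3,0],[-3.5,-3,0],[-3.5,-3,0]]}'
python3 - <<'E'
from fit import *
from scipy.spatial.transform import Rotation as R
o=ctrl.get_obs(); m=R.from_rotvec(o["eef_rot"]).as_matrix(); print(o["tool_pos"].round(4),m.round(4),o["joints"].round(2))
E
```

```text
time_s: 17.2
tool_pos: [0.4615, 0.037, 0.0827]
eef_rot: [-2.272, -2.162, 0.002]
force: [-0.0, 0.3, 0.9]
grip_width: 0.698
finger_force: 0.0
[0.4615 0.037  0.0827] [[ 0.0496  0.9988 -0.0052]
 [ 0.9988 -0.0496  0.0033]
 [ 0.003  -0.0053 -1.    ]] [-0.32  0.48  0.18  2.13 -0.16  0.55 -0.07]
```

```bash
python3 -m crank '{"travel":[[0,0,-0.03],[0,0,-0.055],[0,0,-0.07],[0,0,-0.0745],[0,0,-0.0745],[0,0,-0.0745]],"angular":[[-0.2,-0.3,0],[-0.2,-0.3,0],[-0.2,-0.3,0],[-0.2,-0.3,0],[-0.2,-0.3,0],[-0.2,-0.3,0]]}'
python3 -m crank '{"travel":[[0,0,0],[0,0,0],[0,0,0],[0,0,0],[0,0,0],[0,0,0],[0,0,0],[0,0,0]],"angular":[[0,0,0],[0,0,0],[0,0,0],[0,0,0],[0,0,0],[0,0,0],[0,0,0],[0,0,0]]}' -1 60
python3 - <<'E'
from fit import *
o=ctrl.get_obs();print(o["tool_pos"].round(4),o["eef_rot"].round(4))
E
```

```text
time_s: 17.7
tool_pos: [0.4627, 0.0392, 0.0097]
eef_rot: [2.27, 2.169, 0.006]
force: [-1.2, -0.5, 0.0]
grip_width: 0.698
finger_force: 0.0
time_s: 18.37
tool_pos: [0.463, 0.0387, 0.0103]
eef_rot: [2.27, 2.168, 0.007]
force: [-1.4, -0.5, 10.4]
grip_width: 0.343
finger_force: 60.2
[0.463  0.0387 0.0103] [2.2696 2.1681 0.0073]
```

```bash
python3 -m crank '{"travel":[[0,0,0.01],[0,0,0.03],[0,0,0.06],[0,-0.03,0.08],[0.005,-0.07,0.08],[0.01,-0.11,0.08],[0.015,-0.15,0.08],[0.02,-0.19,0.08],[0.026,-0.23,0.08],[0.026,-0.27,0.08],[0.026,-0.31,0.08],[0.026,-0.35,0.08]],"angular":[[0,0,0],[0,0,0],[0,0,0],[0,0,0],[0,0,0],[0,0,0],[0,0,0],[0,0,0],[0,0,0],[0,0,0],[0,0,0],[0,0,0]]}'
python3 -m crank '{"travel":[[0,-0.01,0],[0,-0.019,0],[0,-0.019,-0.01],[0,-0.019,-0.02],[0,-0.019,-0.03],[0,-0.019,-0.033],[0,-0.019,-0.033],[0,-0.019,-0.033],[0,-0.019,-0.033],[0,-0.019,-0.033]],"angular":[[0,0,0],[0,0,0],[0,0,0],[0,0,0],[0,0,0],[0,0,0],[0,0,0],[0,0,0],[0,0,0],[0,0,0]]}'
cat > look.py <<'E'
from fit import *
from scipy.spatial.transform import Rotation as R
import sys
tag,z,Rr,r=sys.argv[1],float(sys.argv[2]),float(sys.argv[3]),float(sys.argv[4])
I=grab(tag);o=ctrl.get_obs();m=R.from_rotvec(o["eef_rot"]).as_matrix();print(o["tool_pos"].round(4),m[:,2].round(4),o["force"].round(1))
E
python3 - <<'E'
from fit import *
from scipy.spatial.transform import Rotation as R
I=grab("7");o=ctrl.get_obs();m=R.from_rotvec(o["eef_rot"]).as_matrix();print(o["tool_pos"].round(4),m[:,2].round(4))
rep("7",(.449,-.33),o["tool_pos"][2]-.0028,.056,.024,m=28)
cv2.imwrite("pics/m7.png",np.hstack([crop(I["scene"],181,240,100,120,4),crop(I["top"],425,258,100,120,4)]))
E
```

```text
time_s: 19.37
tool_pos: [0.4869, -0.3132, 0.0896]
eef_rot: [2.271, 2.169, 0.004]
force: [0.4, 1.0, -1.3]
grip_width: 0.339
finger_force: 61.2
time_s: 20.2
tool_pos: [0.4877, -0.3302, 0.0561]
eef_rot: [2.27, 2.169, 0.003]
force: [-0.7, -0.4, -1.9]
grip_width: 0.343
finger_force: 61.2
[ 0.4875 -0.3304  0.056 ] [ 2.5e-03  4.0e-04 -1.0e+00]
scene [ 0.4541 -0.3138] 0.456
top [ 0.4492 -0.3246] -0.07
  c /= stddev[:, None]
  c /= stddev[None, :]
```

View pics/m7.png

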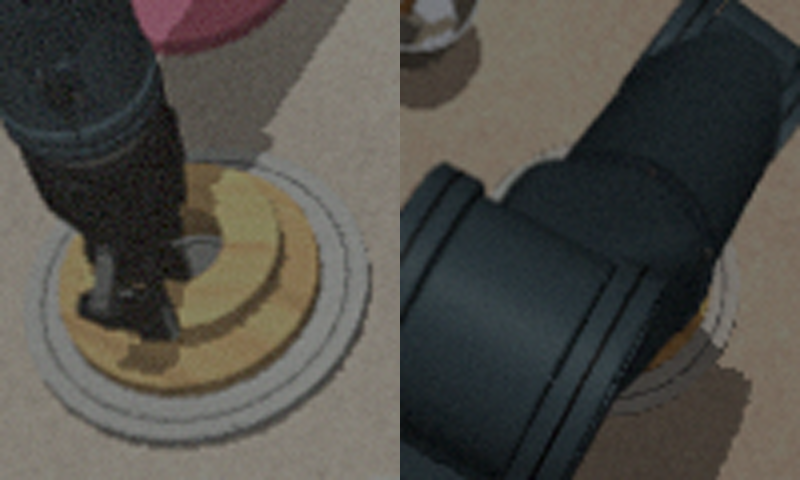

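```bash
python3 -m crank '{"travel":[[0.0015,0,-0.002],[0.0015,0,-0.004],[0.0015,0,-0.006],[0.0015,0,-0.008],[0.0015,0,-0.009],[0.0015,0,-0.0095],[0.0015,0,-0.010],[0.0015,0,-0.0105],[0.0015,0,-0.0105]],"angular":[[0,0,0],[0,0,0],[0,0,0],[0,0,0],[0,0,0],[0,0,0],[0,0,0],[0,0,0],[0,0,0]]}'; python3 -m crank '{"travel":[[0,0,-0.0005],[0,0,-0.0005]],"angular":[[0,0,0],[0,0,0]]}'
```

```text
time_s: 21.05
tool_pos: [0.4887, -0.3302, 0.0455]
eef_rot: [2.271, 2.17, 0.003]
force: [-1.6, 1.4, 3.0]
grip_width: 0.343
finger_force: 61.8
time_s: 21.22
tool_pos: [0.4887, -0.3303, 0.0454]
eef_rot: [2.272, 2.17, 0.003]
force: [-2.8, 1.6, 8.4]
grip_width: 0.343
finger_force: 62.3
```

```bash
python3 -m crank '{"travel":[[0,0,0.0005],[0,0,0.0005],[0,0,0.0005],[0,0,0.0005],[0,0,0.01],[0,0,0.04],[0,0,0.08],[0,0,0.12],[0,0,0.16],[0,0.03,0.17],[0,0.07,0.17],[0,0.11,0.17]],"angular":[[0,0,0],[0,0,0],[0,0,0],[0,0,0],[0,0,0],[0,0,0],[0,0,0],[0,0,0],[0,0,0],[0,0,0],[0,0,0],[0,0,0]]}' 0.4
python3 -m crank '{"travel":[[0.01,0.038,0],[0.02,0.076,0],[0.03,0.114,0],[0.04,0.152,0],[0.05,0.19,0],[0.06,0.228,0],[0.07,0.266,0],[0.08,0.304,0],[0.09,0.342,0],[0.1,0.38,0],[0.11,0.415,0],[0.12,0.425,0]],"angular":[[0,0,0],[0,0,0],[0,0,0],[0,0,0],[0,0,0],[0,0,0],[0,0,0],[0,0,0],[0,0,0],[0,0,0],[0,0,0],[0,0,0]]}' 1
python3 - <<'E'
from fit import *
for k in range(4): I=grab(f"8{k}")
o=ctrl.get_obs();print(o["tool_pos"].round(4),o["joints"].round(2))
A={n:dict(I[n],color=np.mean([load(f"8{k}")[n]["color"].astype(float) for k in range(4)],0)) for n in I}
# dark-edge / gradient fits of the circles on the stack, per camera
for n in A:
    M=gmap(A[n])
    for nm,z,r in(("wide out",.035,.075),("narrow out top",.05,.056),("narrow hole top",.05,.024)):
        sc=lambda p:-samp(M,proj(A[n],circ((p[0],p[1],z),r)))
        b=min(((.449+i*.001,-.33+j*.001) for i in range(-6,7) for j in range(-6,7)),key=sc)
        s=minimize(sc,b,method="Nelder-Mead",options=dict(initial_simplex=np.array(b)+.001*np.vstack([np.zeros(2),np.eye(2)])));print(n,nm,s.x.round(4),round(-s.fun,1))
    rep_=None
rep("80",(.449,-.33),.0275,.075,0,dark=0)
cv2.imwrite("pics/m8.png",np.hstack([crop(dict(color=A[n]["color"].astype(np.uint8)),c[0],c[1],80,80,5) for n,c in(("scene",(181,245)),("top",(427,265)))]))
E
```

```text
time_s: 22.22
tool_pos: [0.4892, -0.2203, 0.2167]
eef_rot: [2.272, 2.164, 0.006]
force: [1.3, 1.4, -0.5]
grip_width: 0.699
finger_force: 0.0
time_s: 23.22
tool_pos: [0.6077, 0.2132, 0.2152]
eef_rot: [-2.261, -2.177, -0.008]
force: [-0.2, 1.0, 0.4]
grip_width: 0.999
finger_force: 0.0
[0.6087 0.203  0.2149] [-0.45  0.54  0.08  1.58 -0.05  1.02 -0.4 ]
scene wide out [ 0.4567 -0.3274] 136.1
scene narrow out top [ 0.4473 -0.3309] 88.7
scene narrow hole top [ 0.4482 -0.3302] 162.5
top wide out [ 0.4454 -0.3263] 161.6
top narrow out top [ 0.4503 -0.3288] 84.5
top narrow hole top [ 0.4497 -0.328 ] 158.2
scene [ 0.4481 -0.3316] 0.872
top [ 0.45  -0.329] 0.83
```

View pics/m8.png

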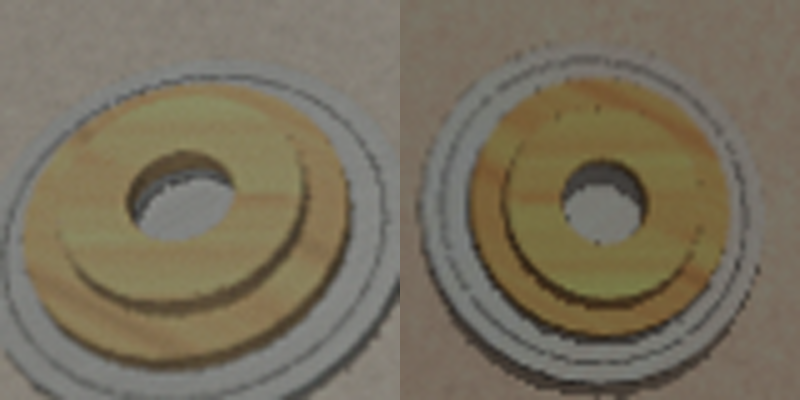

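Narrow ring sits flat and is centred within about 1 mm (narrow hole at scene crop (182,195), steps even). Now the cap.

```bash
python3 -m crank '{"travel":[[0.02,0.003,-0.02],[0.04,0.005,-0.05],[0.04,0.005,-0.09],[0.04,0.005,-0.13],[0.04,0.005,-0.15],[0.04,0.005,-0.15],[0.04,0.005,-0.15],[0.04,0.005,-0.15]],"angular":[[0,0,0],[0,0,0],[0,0,0],[0,0,0],[0,0,0],[0,0,0],[0,0,0],[0,0,0]]}' 1
python3 - <<'E'
from fit import *
from scipy.spatial.transform import Rotation as R
o=ctrl.get_obs(); m=R.from_rotvec(o["eef_rot"]).as_matrix(); print(o["tool_pos"].round(4),m.round(4))
E
```

```text
time_s: 24.28
tool_pos: [0.6504, 0.2097, 0.0669]
eef_rot: [2.271, 2.168, 0.008]
force: [0.1, 1.1, 0.3]
grip_width: 1.0
finger_force: 0.0
[0.6504 0.2097 0.0669] [[ 0.0464  0.9989  0.005 ]
 [ 0.9989 -0.0464  0.0017]
 [ 0.0019  0.0049 -1.    ]]
```

```bash
python3 -m crank '{"travel":[[-0.001,-0.001,-0.01],[-0.0018,-0.002,-0.03],[-0.0018,-0.002,-0.05],[-0.0018,-0.002,-0.059],[-0.0018,-0.002,-0.06],[-0.0018,-0.002,-0.06],[-0.0018,-0.002,-0.06]],"angular":[[-0.1,0.3,0],[-0.1,0.3,0],[-0.1,0.3,0],[-0.1,0.3,0],[-0.1,0.3,0],[-0.1,0.3,0],[-0.1,0.3,0]]}'
python3 -m crank '{"travel":[[0,0,0],[0,0,0],[0,0,0],[0,0,0],[0,0,0],[0,0,0]],"angular":[[0,0,0],[0,0,0],[0,0,0],[0,0,0],[0,0,0],[0,0,0]]}' -1 40
python3 -c "
from h import *
o=ctrl.get_obs();print(o['tool_pos'].round(4),o['eef_rot'].round(4))"
```

```text
time_s: 24.87
tool_pos: [0.6481, 0.2081, 0.0061]
eef_rot: [-2.271, -2.17, 0.002]
force: [0.7, -0.0, 0.3]
grip_width: 1.001
finger_force: 0.0
time_s: 25.37
tool_pos: [0.648, 0.2081, 0.0066]
eef_rot: [-2.271, -2.169, 0.002]
force: [-1.5, -0.2, 7.8]
grip_width: 0.713
finger_force: 41.3
[0.648  0.2081 0.0066] [-2.2711e+00 -2.1694e+00  1.9000e-03]
```

```bash
python3 -m crank '{"travel":[[0,0,0.01],[0,0,0.035],[0,0,0.07],[0,-0.01,0.1],[-0.012,-0.04,0.13],[-0.026,-0.07,0.15],[-0.04,-0.108,0.15],[-0.054,-0.146,0.15],[-0.068,-0.184,0.15],[-0.082,-0.222,0.15],[-0.096,-0.26,0.15],[-0.11,-0.298,0.15]],"angular":[[0,0,0],[0,0,0],[0,0,0],[0,0,0],[0,0,0],[0,0,0],[0,0,0],[0,0,0],[0,0,0],[0,0,0],[0,0,0],[0,0,0]]}'
python3 -m crank '{"travel":[[-0.014,-0.038,0],[-0.028,-0.076,0],[-0.042,-0.114,0],[-0.056,-0.152,0],[-0.07,-0.19,0],[-0.082,-0.225,-0.01],[-0.089,-0.24,-0.03],[-0.089,-0.24,-0.06],[-0.089,-0.24,-0.08],[-0.089,-0.24,-0.08],[-0.089,-0.24,-0.08],[-0.089,-0.24,-0.08]],"angular":[[0,0,0],[0,0,0],[0,0,0],[0,0,0],[0,0,0],[0,0,0],[0,0,0],[0,0,0],[0,0,0],[0,0,0],[0,0,0],[0,0,0]]}'
python3 - <<'E'
from fit import *
from scipy.spatial.transform import Rotation as R
o=ctrl.get_obs(); m=R.from_rotvec(o["eef_rot"]).as_matrix(); print(o["tool_pos"].round(4),m.round(4)[:,2],o['grip_width'])
E
```

```text
time_s: 26.37
tool_pos: [0.5363, -0.092, 0.1557]
eef_rot: [-2.271, -2.17, 0.003]
force: [1.0, -0.8, -0.4]
grip_width: 0.713
finger_force: 43.5
time_s: 27.37
tool_pos: [0.449, -0.3306, 0.0762]
eef_rot: [2.271, 2.17, -0.004]
force: [0.4, 0.5, -0.4]
grip_width: 0.715
finger_force: 43.6
[ 0.449  -0.3306  0.0762] [-0.0015 -0.002  -1.    ] 0.7151477260995992
```

```bash
python3 -m crank '{"travel":[[0,0.0005,-0.004],[0,0.0005,-0.009],[0,0.0005,-0.013],[0,0.0005,-0.016],[0,0.0005,-0.018],[0,0.0005,-0.0185],[0,0.0005,-0.019],[0,0.0005,-0.0195],[0,0.0005,-0.0195],[0,0.0005,-0.0195]],"angular":[[0,0,0],[0,0,0],[0,0,0],[0,0,0],[0,0,0],[0,0,0],[0,0,0],[0,0,0],[0,0,0],[0,0,0]]}'
```

```text
time_s: 28.2
tool_pos: [0.448, -0.3296, 0.0565]
eef_rot: [-2.27, -2.169, 0.004]
force: [-4.0, 4.1, 17.2]
grip_width: 0.715
finger_force: 45.8
```

```bash
python3 -m crank '{"travel":[[0,0,0.0005],[0,0,0.0007]],"angular":[[0,0,0],[0,0,0]]}'; python3 -m crank '{"travel":[[0,0,0],[0,0,0],[0,0,0],[0,0,0.001],[0,0,0.01],[0,0,0.04],[0,0,0.08],[0,0,0.12],[0,0,0.15],[0,0.04,0.15],[0,0.08,0.15],[0,0.12,0.15]],"angular":[[0,0,0],[0,0,0],[0,0,0],[0,0,0],[0,0,0],[0,0,0],[0,0,0],[0,0,0],[0,0,0],[0,0,0],[0,0,0],[0,0,0]]}' 1
python3 -m crank '{"travel":[[0,0.04,0],[0,0.08,0],[0,0.12,0],[0,0.16,0],[0,0.2,0],[0,0.24,0],[0,0.28,0],[0,0.28,0]],"angular":[[0,0,0],[0,0,0],[0,0,0],[0,0,0],[0,0,0],[0,0,0],[0,0,0],[0,0,0]]}'
python3 - <<'E'
from fit import *
for k in range(4): I=grab(f"9{k}")
A={n:dict(I[n],color=np.mean([load(f"9{k}")[n]["color"].astype(float) for k in range(4)],0)) for n in I}
for n in A:
    M=gmap(A[n])
    for nm,z,r in(("narrow out top",.05,.056),("cap top",.065,.032)):
        sc=lambda p:-samp(M,proj(A[n],circ((p[0],p[1],z),r)))
        b=min(((.449+i*.001,-.33+j*.001) for i in range(-6,7) for j in range(-6,7)),key=sc)
        s=minimize(sc,b,method="Nelder-Mead",options=dict(initial_simplex=np.array(b)+.001*np.vstack([np.zeros(2),np.eye(2)])));print(n,nm,s.x.round(4),round(-s.fun,1))
rep("90",(.449,-.33),.0275,.075,0,dark=0)
cv2.imwrite("pics/m9.png",np.hstack([crop(dict(color=A[n]["color"].astype(np.uint8)),c[0],c[1],80,80,5) for n,c in(("scene",(181,245)),("top",(427,265)))]))
E
```

```text
time_s: 28.37
tool_pos: [0.4479, -0.3296, 0.0566]
eef_rot: [-2.27, -2.169, 0.004]
force: [-2.4, 2.3, 7.4]
grip_width: 0.716
finger_force: 44.7
time_s: 29.37
tool_pos: [0.448, -0.209, 0.2072]
eef_rot: [2.273, 2.168, -0.003]
force: [0.0, 1.1, -0.1]
grip_width: 1.0
finger_force: 0.0
time_s: 30.03
tool_pos: [0.4478, 0.0788, 0.2068]
eef_rot: [-2.258, -2.18, -0.001]
force: [0.7, 1.6, 0.5]
grip_width: 1.002
finger_force: 0.0
scene narrow out top [ 0.4471 -0.3309] 85.8
scene cap top [ 0.4557 -0.3263] 96.1
top narrow out top [ 0.4502 -0.3292] 81.6
top cap top [ 0.4401 -0.3271] 83.4
scene [ 0.4481 -0.3316] 0.944
top [ 0.45   -0.3295] 0.924
```

View pics/m9.png

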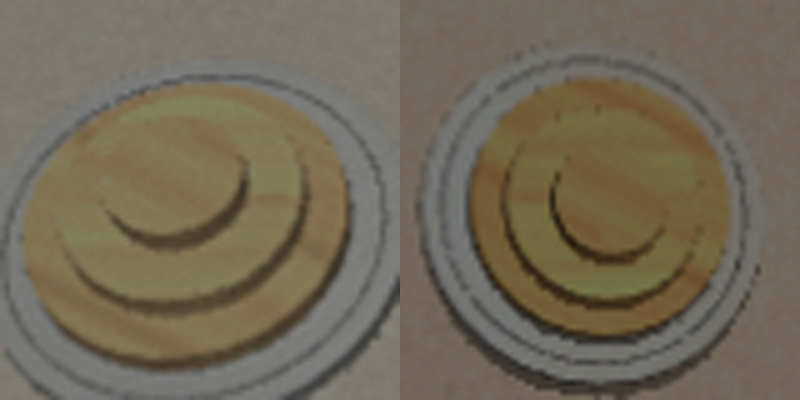

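Run:
```python
from fit import *
I=load("90")
def ext(n,c,r,z):
    u=np.vstack([proj(I[n],circ((c[0],c[1],z+s*.0075),r)) for s in(-1,1)]);return u.min(0).round(1),u.max(0).round(1)
for nm,r,z in(("wide",.075,.0275),("narrow",.056,.0425),("cap",.032,.0575)):
    for n in("scene","top"): print(nm,n,*ext(n,{"scene":(.4480,-.331),"top":(.4500,-.3288)}[n],r,z))
# dark-crescent fit: lower circle of each step, brightness minimum, visible camera-side half
for n in("scene","top"):
    g=cv2.GaussianBlur(np.mean([load(f"9{k}")[n]["color"].astype(np.float32).sum(2) for k in range(4)],0).astype(np.float32),(0,0),.7)
    for nm,r,z in(("narrow",.056,.0425),("cap",.032,.0575)):
        def sc(p):
            top,bot=(proj(I[n],circ((p[0],p[1],z+s*.0075),r)) for s in(1,-1)); ct=top.mean(0)
            mid=(top+bot)/2; w=((bot-top)*(top-ct)).sum(1)/np.linalg.norm(top-ct,axis=1); k=w>0.6*w.max()
            return samp(g,mid[k])
        b=min(((.449+i*.001,-.33+j*.001) for i in range(-7,8) for j in range(-7,8)),key=sc)
        s=minimize(sc,b,method="Nelder-Mead",options=dict(initial_simplex=np.array(b)+.001*np.vstack([np.zeros(2),np.eye(2)])));print(n,nm,s.x.round(4),round(s.fun,1))
```

```text
wide scene [144.8 220.5] [211.5 279. ]
wide top [399.9 239.7] [452.9 292.5]
narrow scene [151.4 223.3] [202.1 268.2]
narrow top [407.3 245. ] [447.5 285. ]
cap scene [160.4 228.1] [190.3 255.5]
cap top [416.6 252.1] [440.2 275.6]
scene narrow [ 0.4472 -0.3301] 211.7
scene cap [ 0.4464 -0.3313] 201.4
top narrow [ 0.4477 -0.3281] 169.4
top cap [ 0.4472 -0.3287] 162.2
```

The crescent fit puts the cap within about 1 mm of the narrow ring's centre. All layers are flat and the arm is clear, so I'm handing in.

```bash
python3 -m crank '{"travel":[[0,0,0],[0,0,0],[0,0,0]],"angular":[[0,0,0],[0,0,0],[0,0,0]]}'; python3 -c "from rig import ctrl;print(ctrl.close_job())"
```

```text
time_s: 30.68
tool_pos: [0.448, 0.0699, 0.2058]
eef_rot: [-2.271, -2.168, 0.005]
force: [0.5, -1.1, -0.2]
grip_width: 1.001
finger_force: 0.0
the job is handed in; nothing more can be done
None
```

The three layers are laid up flat in the order asked, each about 1 mm off the centre of the one below (the wide ring under 2 mm off the plate's centre); the tub and phone were never approached, and the job was handed in at about 31 s.

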